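Show a cut carrot chunk to the inspection camera

TASK

Turn the selector knob on the inspection camera to the orange mark and let go of it, then pick the longer carrot chunk off the cutting board and show it to the camera: hold it in the air over the middle of the orange ring on the camera's base, its middle at the height of the lens's middle, lying level with one cut end facing squarely into the lens. Do not disturb the short carrot piece, the burdock or the spice jar; finish while still holding the chunk there, carried by the gripper alone.

Things in the scene. Friction and masses are not known exactly. Their poses are not given: they have to be found in the camera images.
- camera_unit: inspection camera, fixed to the table: aluminium base plate (315 x 110 x 8 mm), grey pillar, white head (75 x 96 x 66 mm, underside 137 mm and top 203 mm above the table) with a black lens, and beside the plate (on the side of its +y) a grey console (116 x 130 mm, top 40 mm above the table, middle 150 mm in front of and 120 mm to the +y side of the origin). Origin on the table under the head; the lens looks along its -x, roughly towards the robot; its z is up
- lens (a point): middle of the lens's front face, 170 mm above the table; axes as the camera unit's, the lens looks level along -x
- spot (a point): the point in the air where the chunk's middle shall be: 139 mm straight in front of the lens, at lens height (170 mm above the table), over the middle of the orange ring (56 mm wide) on the base plate; axes as the camera unit's
- selector (a joint): angle of the selector knob (rad), growing clockwise seen from above, with detents every 0.785 (45 degrees; it clicks into the nearest when let go; needs about 0.05 N m): 0 = white mark (pointer along the camera unit's +y), 0.785 = green, 1.571 = orange (pointer along the unit's +x, towards the head side), 2.356 = blue. It starts at or near white or green; stops just beyond white and blue
- knob_grip (a point): on the knob's upright axis, 60 mm above the table, halfway up the grip bar: bar 50 mm long, 14 mm wide, from 47 mm to 74 mm above the table, black, with a white line on its top and front end as pointer, on a black disc of 56 mm diameter. Its x axis lies along the bar towards the pointer and turns with the knob
- orange_mark (a point): the orange dot (10 mm) on the console's top, 41 mm from the knob's axis
- board: ochre cutting board, fixed, 430 x 245 x 20 mm, origin at the centre of its underside, x along its length
- chunk: the longer orange carrot chunk, lying on the board: a round piece 67 mm long along its y axis (a cut end at each end), 44 mm wide along x, 41 mm high, about 0.07 kg. Origin at the centre of its underside
- chunk_centre (a point): middle of the chunk, 20 mm above its underside; axes as the chunk's
- short_piece: the short orange carrot piece on the board, 45 x 45 x 42 mm; leave alone
- burdock: a brown burdock end lying on the board, 21 x 121 x 15 mm, long along its y; leave alone
- spice_jar: a standing spice jar with a white cap, 47 mm wide, 98 mm high; leave alone. Origin at the centre of its underside
Mind the look-alikes: they are no part of the job. What is shaped like the chunk but blue or red is not meant.

How it is judged:
On the way, in this order (a step that is already met when the one before it is completed fails the run):
1. the selector stands at the orange mark and has been let go (value of joint selector between 1.4 and 1.74 rad and contact force between the fingers and camera_unit below 0.1 N), for 0.3 s.
2. the chunk is gripped and lifted clear of the board (contact force between the fingers and chunk above 1 N and contact force between chunk and board below 0.05 N and contact force between chunk and camera_unit below 0.05 N and height (world z) of chunk_centre above 0.08 m), for 0.2 s.
At the end, for the whole second after the job is handed in: The selector stands within 0.17 rad of the orange mark; the gripper holds the chunk still, touching neither board nor camera, its middle within 25 mm (sideways) and 20 mm (height) of the spot before the lens, its long axis within 0.22 rad of the lens's line of sight, either end first (value of joint selector between 1.4 and 1.74 rad and contact force between the fingers and chunk above 1 N and contact force between chunk and board below 0.05 N and contact force between chunk and camera_unit below 0.05 N and horizontal distance between chunk_centre and spot below 0.025 m and z of chunk_centre in the frame of spot between -0.02 and 0.02 m and angle between the y axis of chunk and the x axis of camera_unit, either way round below 0.22 rad and linear speed of chunk below 0.03 m/s); the arm keeps its last pose, push and grip.
It fails at once if the short carrot piece is pushed more than 25 mm (distance of short_piece from where it was at the start of the episode above 0.025 m).
It fails at once if the burdock is pushed more than 25 mm (distance of burdock from where it was at the start of the episode above 0.025 m).
It fails at once if the spice jar is pushed more than 25 mm (distance of spice_jar from where it was at the start of the episode above 0.025 m).
It also fails if it takes over 58 s, if anything falls off the work surface, if the arm or the gripper's body presses on something with over 40 N, if the wrist force passes 120 N, or if a joint passes its speed limit or range.

ROBOT

A 6-joint arm with a two-finger parallel gripper is mounted at the origin on a cart in front of the work surface, level with it; the furniture and walls round the work are solid. World frame = base frame: x ahead of the robot, y to its left, z up, the work surface at z = 0. Lengths are in m, angles in rad, forces in N, time in s.
With the tool pointing down it reaches from about 0.35 to 0.775 m from the base axis. Payload 5.5 kg.
Tool frame: the origin (TCP) lies midway between the tips of the shut fingers; the grasp point (between the pads) lies 19 mm behind it; z points along the fingers, y is the line along which they close (so a half turn about z gives the same grasp; the last joint's range is limited). The gripper opens to 85 mm and grips with 20 to 120 N. Pads are 22 mm wide; open, the fingers measure 114 mm over their backs; the gripper's body (76 mm by 85 mm) begins 54 mm behind the grasp point. The pads swing forward as they close: fully open they stand 13 mm farther back than shut.
Start: joints at [-1.411, 0.313, 0.046, 1.304, 0, 1.431], TCP at [0.17, -0.549, 0.231] pointing down, gripper open.
Joint ranges: [-2.76, 2.76], [-0.86, 1.69], [-1.03, 1.26], [-2.2, 2.34], [-1.47, 1.5], [-3.14, 3.14]. Speed limits (rad/s): [2.57, 2.57, 3.14, 3.14, 3.14, 3.14].

INTERFACE

Orientations are given as a unit quaternion [w, x, y, z].
In Python, from workcell import telemetry, imaging, env gives the robot as it stands. The module is installed in compiled form; this text tells all that it offers.
- The arm moves only by the tool step_arm, never from a script. Its argument "moves" is a list of rows, each a list of 3 entries, a list of its own where there are three numbers: the shift along the tool's x, y, z in mm, then the turn, a rotation vector about the tool's x, y, z in rad, then the finger opening in mm, from 0 to 85.4. A call has 1 to 8 rows; each row is the pose to reach, as a shift and turn from the pose commanded when the call began, along the tool's axes at that moment; what a row does not reach only later rows make up. A row lasts 1/12 s, in which the tool goes at most 41.7 mm and 7.16 degrees, less where a joint would pass 70% of its speed; a pose out of reach is approached as far as the arm can. A call with a gripper value outside its range is refused whole. The fingers move at their own pace and stop on an object; "grip_force" is the grip in N (left out, the last holds). Time passes only in rows, so rows that repeat a pose let the fingers close. It gives the time, the measured TCP pose, the force, the opening and the grip force at its end, in the units of the state.
- telemetry.get_state(): the state, without advancing time (a new reading comes with each control period).
- imaging.read_camera(name): name is "scene" or "top" or "wrist"; returns the picture (480x640x3 uint8, red, green, blue); there is no depth.
- imaging.camera_params(name): a dict with "camera_matrix" (3x3 intrinsics, pixels), "D" ([k1, k2, p1, p2, k3] as OpenCV has them; the pictures are not rectified), "pose" (4x4, takes a point from camera to world coordinates). Camera axes: x right, y up, looking along -z (the intrinsics and any distortion apply to the point x, -y, -z); pixel columns grow to the right and rows downward; lengths in m; the calibration is good to about 2 mm. A picture is of the moment at which its call begins: read the wrist's pose just before it. camera_params takes no time and is no camera call; for the wrist camera it gives the pose at the moment of the call.
- env.hand_in(): hands the job in; it is judged then, once.
The state is a dict: "clock": time; "joint_pos": joint angles; "qvel": joint speeds; "tau": joint torques, N m; "tcp_pos": TCP position; "orientation": TCP orientation; "wrist_force": force on the tool from outside, world axes, zero at the start; "ft_torque": the same for the moment, N m; "finger_gap": finger opening in m; "grip_force": force on a finger pad.
Only numpy, scipy, OpenCV 4.12 (cv2) and the standard library are available. Lean on these libraries where they do the work, as an engineer would, in place of code of your own. Each camera call takes 0.05 s, during which the arm holds its last target. There are 200 camera calls.

## Working session

There is one attempt and no reset: what is moved stays moved. The work goes in short steps, Python scripts to look and compute and a tool call to move; the robot and the scene stay as the last step left them, time stands still between calls to the robot, and variables do not carry over. Pictures are saved under pics/ and viewed, at most 10 in all, crops included, and the job is handed in when it is done.

Besides the shell and the picture viewer there is one more tool, called after ">>>" by a JSON object that holds its "api" and its "payload". step_arm: Moves the arm, as the interface text tells. Its arguments: {"type":"object","properties":{"moves":{"type":"array"},"grip_force":{"type":"number"}},"required":["moves"]}

```bash
mkdir -p pics; cat > h.py <<'E'
import numpy as np, cv2
from workcell import telemetry, imaging, env
from scipy.spatial.transform import Rotation as R
def look(n,f=None):
    p=imaging.camera_params(n); im=imaging.read_camera(n)
    if f: cv2.imwrite('pics/'+f,im[:,:,::-1])
    return im,p
def ray(p,uv):
    K=np.array(p['camera_matrix'],float);D=np.array(p['D'],float);T=np.array(p['pose'])
    q=cv2.undistortPoints(np.array(uv,float).reshape(-1,1,2),K,D).reshape(-1,2)
    d=np.c_[q[:,0],-q[:,1],-np.ones(len(q))]@T[:3,:3].T
    return T[:3,3],d
def plane(p,uv,z):
    o,d=ray(p,uv); return o+d*((z-o[2])/d[:,2])[:,None]
def rot():
    s=telemetry.get_state();q=s['orientation'];return s,R.from_quat([q[1],q[2],q[3],q[0]]).as_matrix()
E
python3 - <<'E'
from h import *
for n in('scene','top'):
    im,p=look(n,n+'0.png'); print(n,np.round(p['pose'],3).tolist(),np.round(p['camera_matrix'],1).tolist(),p['D'])
s,M=rot();print(s,M.round(3))
E
```

```text
scene [[-0.817, 0.435, -0.378, 0.038], [-0.576, -0.594, 0.561, 0.597], [0.019, 0.676, 0.736, 1.099], [0.0, 0.0, 0.0, 1.0]] [[529.5, 0.0, 324.6], [0.0, 529.5, 244.2], [0.0, 0.0, 1.0]] [-0.00454916  0.          0.          0.          0.        ]
top [[0.02, 0.995, -0.095, 0.431], [-1.0, 0.021, 0.015, -0.13], [0.017, 0.094, 0.995, 1.212], [0.0, 0.0, 0.0, 1.0]] [[438.4, 0.0, 313.1], [0.0, 438.4, 246.3], [0.0, 0.0, 1.0]] [0.01646175 0.         0.         0.         0.        ]
{'clock': 0.1, 'joint_pos': array([-1.41056328e+00,  3.13930992e-01,  4.50989668e-02,  1.30358317e+00,
       -4.13864806e-05,  1.43120382e+00]), 'qvel': array([ 0.00121427, -0.00266014,  0.00268292,  0.00037075,  0.00164486,
        0.00144861]), 'tau': array([ 2.23599774e-03, -4.81722236e+01,  2.99246442e+01,  1.26524147e-02,
       -8.81864412e-05, -3.36867174e-06]), 'tcp_pos': array([ 0.16973931, -0.54890846,  0.2304974 ]), 'orientation': array([-8.09178154e-04,  9.88783783e-01,  1.49351852e-01, -2.90455682e-05]), 'wrist_force': array([-0.43330297, -0.56148873,  0.98814655]), 'ft_torque': array([ 0.05653456, -0.03351087, -0.00130204]), 'grip_force': 0.0, 'finger_gap': 0.0855201082836154} [[ 0.955  0.295 -0.   ]
 [ 0.295 -0.955  0.002]
 [ 0.    -0.002 -1.   ]]
```

View pics/top0.png

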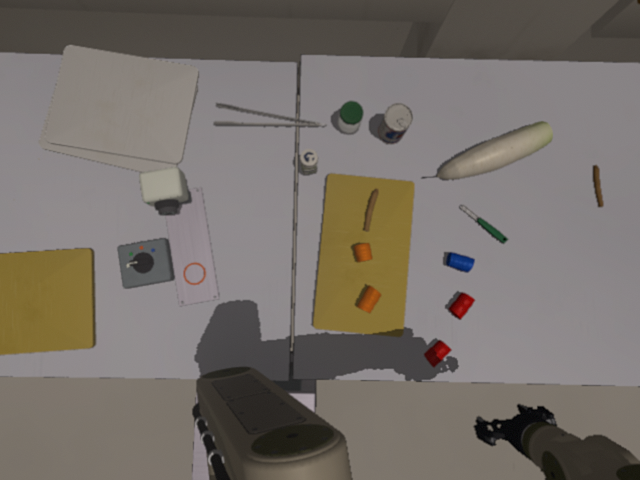

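View pics/scene0.png

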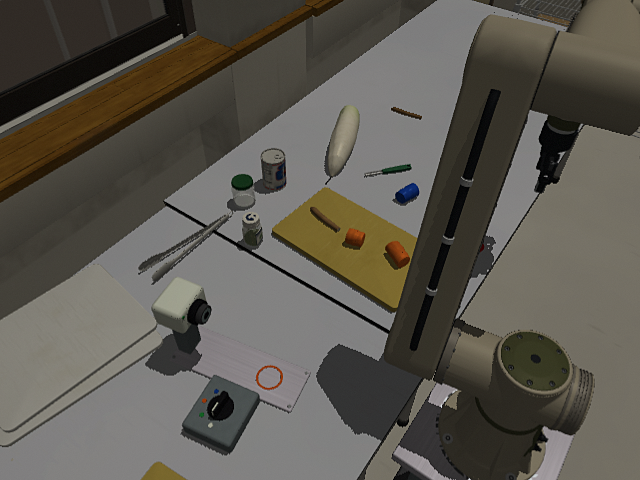

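The top view shows the long chunk at (369,299), the short piece at (363,252), the ring at (195,273) and the knob at (143,263) pointing left towards white. In the scene view the same console is at (220,408) and the ring at (270,377).

```bash
python3 - <<'E'
from h import *
ims={}
for n in('scene','top'):
    im,p=look(n); ims[n]=im
    hsv=cv2.cvtColor(im,cv2.COLOR_RGB2HSV)
    m=cv2.inRange(hsv,(3,150,90),(14,255,255))
    nb,l,st,c=cv2.connectedComponentsWithStats(m)
    for i in range(1,nb):
        if st[i,4]<4: continue
        z=0.008 if 250<st[i,4]*0+c[i][1]<400 and c[i][0]<290 else .04
        ct=max(cv2.findContours((l==i).astype(np.uint8),0,2)[0],key=len)
        x,y,w,h=st[i,:4]
        print(n,st[i],c[i].round(1),'z',z,plane(p,[c[i]],z)[0].round(4), plane(p,[[x+(w-1)/2,y+(h-1)/2]],z)[0].round(4))
        if st[i,4]>150 and z==.04:
            b=cv2.boxPoints(cv2.minAreaRect(ct)); print(plane(p,b,.04)[:,:2].round(3).tolist())
    for nm,lo,hi in(('green',(45,100,60),(85,255,255)),('blue',(100,150,60),(125,255,255))):
        nb,l,st,c=cv2.connectedComponentsWithStats(cv2.inRange(hsv,lo,hi))
        for i in range(1,nb):
            if 4<=st[i,4]<200: print(n,nm,st[i,4],c[i].round(1),plane(p,[c[i]],.04)[0].round(4))
a=cv2.resize(ims['top'][160:320,100:230],None,fx=3.5,fy=3.5,interpolation=2)
b=cv2.resize(ims['scene'][360:460,170:320],None,fx=2,fy=2,interpolation=2)
H=np.zeros((560,765,3),np.uint8);H[:a.shape[0],:a.shape[1]]=a;H[:b.shape[0],460:760]=b
cv2.imwrite('pics/c1.png',H[:,:,::-1])
E
```

```text
scene [346 228  19  13 150] [354.8 234. ] z 0.04 [ 0.5363 -0.2912  0.04  ] [ 0.5359 -0.2916  0.04  ]
scene [388 241  21  21 226] [397.8 250. ] z 0.04 [ 0.41   -0.3098  0.04  ] [ 0.4077 -0.307   0.04  ]
[[0.444, -0.311], [0.435, -0.348], [0.376, -0.31], [0.386, -0.274]]
scene [256 365  27  25 139] [268.9 377.2] z 0.008 [0.4642 0.1751 0.008 ] [0.4642 0.1745 0.008 ]
scene [202 399   4   4  14] [203.5 400.3] z 0.04 [0.5299 0.3109 0.04  ] [0.5296 0.3112 0.04  ]
scene green 6 [402.2 167.3] [ 0.5739 -0.6237  0.04  ]
scene green 5 [407.2 166.8] [ 0.5624 -0.6355  0.04  ]
scene green 7 [389.1 169.6] [ 0.6014 -0.5896  0.04  ]
scene green 7 [395.7 168.6] [ 0.5873 -0.6062  0.04  ]
scene green 19 [201.2 414.2] [0.5122 0.3363 0.04  ]
scene blue 186 [409.1 190.5] [ 0.5028 -0.5403  0.04  ]
scene blue 16 [215.8 390.7] [0.524  0.2793 0.04  ]
top [355 244  17  17 234] [362.9 251.8] z 0.04 [ 0.5303 -0.2824  0.04  ] [ 0.5298 -0.2825  0.04  ]
[[0.548, -0.259], [0.557, -0.297], [0.513, -0.306], [0.504, -0.268]]
top [140 246   3   3   7] [141.  247.3] z 0.04 [0.5298 0.3095 0.04  ] [0.5306 0.3095 0.04  ]
top [358 286  23  27 323] [369.1 299.2] z 0.04 [ 0.4041 -0.3     0.04  ] [ 0.4048 -0.2996  0.04  ]
[[0.386, -0.268], [0.44, -0.3], [0.422, -0.332], [0.368, -0.3]]
top green 143 [492. 230.] [ 0.5971 -0.6313  0.04  ]
top green 5 [130.4 253.8] [0.5119 0.3363 0.04  ]
```

View pics/c1.png

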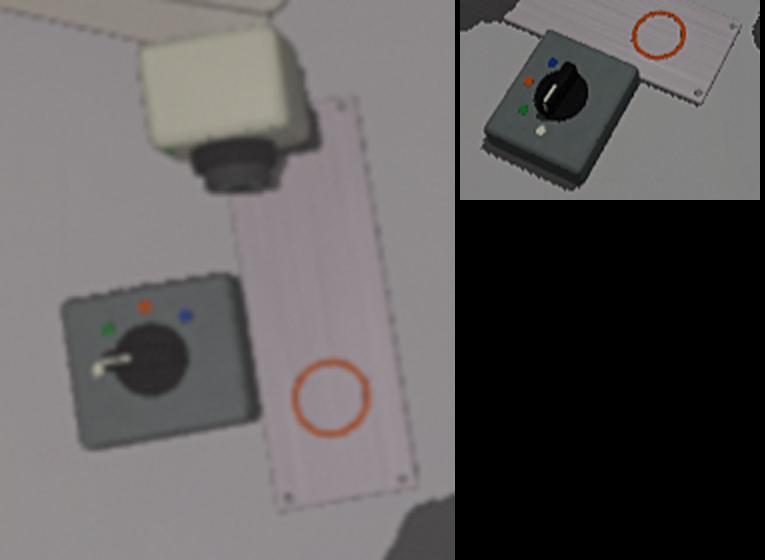

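The crop shows the pointer near white (97,370), with green, orange and blue marks at (109,328), (144,306) and (185,315), and the ring at (331,398). Their 58 mm spacing agrees with the 41 mm radius. I'll start travelling now.

>>> {"api": "step_arm", "payload": {"moves": [[[250, -170, -30], [0, 0, -0.99], 85], [[250, -170, -30], [0, 0, -0.99], 85], [[250, -170, -30], [0, 0, -0.99], 85], [[250, -170, -30], [0, 0, -0.99], 85], [[250, -170, -30], [0, 0, -0.99], 85], [[250, -170, -30], [0, 0, -0.99], 85], [[250, -170, -30], [0, 0, -0.99], 85], [[250, -170, -30], [0, 0, -0.99], 85]]}}

```text
clock: 0.87
tcp_pos: [0.3607, -0.309, 0.2621]
orientation: [0.0, 0.796, 0.605, 0.001]
wrist_force: [-0.9, 0.7, 0.2]
finger_gap: 0.0852
grip_force: 0.0
```

```bash
python3 - <<'E'
from h import *
s,M=rot();print(s['clock'],s['tcp_pos'],M.round(3).tolist(),s['joint_pos'].round(2))
im,p=look('top')
def c(u,v): return [100+u/3.5,160+v/3.5]
e=plane(p,[c(357,97),c(415,480),c(280,512),c(232,205)],.008); print(e.round(4))
for a,b in((1,0),(2,3)):
    d=e[b]-e[a];print('yaw',np.arctan2(d[1],d[0]))
print('ring',plane(p,[c(331,398)],.008))
print('ptr',plane(p,[c(128,357)],.074),plane(p,[c(105,362)],.074))
print('white dot',plane(p,[c(97,371)],.04))
print('lens',plane(p,[c(240,170)],.17))
E
```

```text
0.8667 [ 0.36068425 -0.309033    0.26210795] [[0.267, 0.964, 0.001], [0.964, -0.267, 0.001], [0.001, 0.001, -1.0]] [-0.88  0.11 -0.14  1.32  0.    0.96]
[[0.7021 0.1632 0.008 ]
 [0.4012 0.1053 0.008 ]
 [0.3747 0.208  0.008 ]
 [0.6133 0.2571 0.008 ]]
yaw 0.1900422096615563
yaw 0.20301883065512588
ring [[0.46333857 0.17294941 0.008     ]]
ptr [[0.48870969 0.30584652 0.074     ]] [[0.48469436 0.32232511 0.074     ]]
white dot [[0.47937695 0.34140892 0.04      ]]
lens [[0.6130137  0.20084446 0.17      ]]
```

>>> {"api": "step_arm", "payload": {"moves": [[[315, 0, 0], [0, 0, -0.99], 50], [[315, 0, 0], [0, 0, -0.99], 50], [[315, 0, 0], [0, 0, -0.99], 50], [[315, 0, 0], [0, 0, -0.99], 50], [[315, 0, 0], [0, 0, -0.99], 50], [[315, 0, 0], [0, 0, -0.99], 50], [[315, 0, 0], [0, 0, -0.99], 50], [[315, 0, 0], [0, 0, -0.99], 50]]}}

```text
clock: 1.58
tcp_pos: [0.4461, -0.0076, 0.2613]
orientation: [0.0, 0.415, 0.91, 0.0]
wrist_force: [-0.4, -0.5, 0.5]
finger_gap: 0.05
grip_force: 0.0
```

>>> {"api": "step_arm", "payload": {"moves": [[[205, 225, 0], [0, 0, -0.99], 50], [[205, 225, 0], [0, 0, -0.99], 50], [[205, 225, 0], [0, 0, -0.99], 50], [[205, 225, 0], [0, 0, -0.99], 50], [[205, 225, 0], [0, 0, -0.99], 50], [[205, 225, 0], [0, 0, -0.99], 50], [[205, 225, 0], [0, 0, -0.99], 50], [[205, 225, 0], [0, 0, -0.99], 50]]}}

```text
clock: 2.25
tcp_pos: [0.4835, 0.296, 0.2604]
orientation: [0.0, -0.068, 0.998, 0.001]
wrist_force: [-0.2, -1.0, -0.5]
finger_gap: 0.0498
grip_force: 0.0
```

>>> {"api": "step_arm", "payload": {"moves": [[[0, 0, 0], [0, 0, -0.99], 50], [[0, 0, 0], [0, 0, -0.99], 50], [[0, 0, 0], [0, 0, -0.99], 50], [[0, 0, 0], [0, 0, -0.99], 50], [[0, 0, 0], [0, 0, -0.99], 50], [[0, 0, 0], [0, 0, -0.99], 50], [[0, 0, 0], [0, 0, -0.99], 50], [[0, 0, 0], [0, 0, -0.99], 50]]}}

```text
clock: 2.92
tcp_pos: [0.4834, 0.2909, 0.2608]
orientation: [-0.0, -0.532, 0.847, -0.0]
wrist_force: [0.4, 0.0, -0.8]
finger_gap: 0.0501
grip_force: 0.0
```

>>> {"api": "step_arm", "payload": {"moves": [[[0, 0, 80], [0, 0, -0.645], 50], [[0, 0, 80], [0, 0, -0.645], 50], [[0, 0, 80], [0, 0, -0.645], 50], [[0, 0, 80], [0, 0, -0.645], 50], [[0, 0, 80], [0, 0, -0.645], 50], [[0, 0, 80], [0, 0, -0.645], 50], [[0, 0, 80], [0, 0, -0.645], 50], [[0, 0, 80], [0, 0, -0.645], 50]]}}

```text
clock: 3.58
tcp_pos: [0.4834, 0.2913, 0.1813]
orientation: [-0.0, 0.771, -0.637, 0.0]
wrist_force: [-0.5, 0.1, -0.1]
finger_gap: 0.0502
grip_force: 0.0
```

```bash
python3 - <<'E'
from h import *
s,M=rot();print(s['tcp_pos'],M.round(3).tolist(),s['joint_pos'].round(2))
im,p=look('wrist','w1.png')
hsv=cv2.cvtColor(im,cv2.COLOR_RGB2HSV)
for nm,lo,hi in(('orange',(3,150,90),(14,255,255)),('green',(45,80,50),(85,255,255)),('blue',(100,150,60),(125,255,255)),('white',(0,0,190),(180,60,255))):
    nb,l,st,c=cv2.connectedComponentsWithStats(cv2.inRange(hsv,lo,hi))
    for i in range(1,nb):
        if 40<=st[i,4]<5000: print(nm,st[i,4],c[i].round(1),plane(p,[c[i]],.04)[0].round(4))
E
```

```text
[0.48344809 0.29131062 0.18127711] [[0.187, -0.982, 0.0], [-0.982, -0.187, -0.0], [0.0, -0.0, -1.0]] [ 0.4   0.31 -0.08  1.18 -0.   -1.36]
orange 113 [254.4 235.8] [0.5298 0.3105 0.04  ]
green 106 [271.2 268.9] [0.5122 0.3365 0.04  ]
blue 118 [267.3 200.4] [0.5238 0.2798 0.04  ]
white 3634 [367.2  74.3] [0.4685 0.1776 0.04  ]
white 864 [  5.1 202.1] [0.7238 0.3194 0.04  ]
white 1227 [481.3 356.9] [0.3131 0.3863 0.04  ]
white 1455 [171.3 460.6] [0.5795 0.5633 0.04  ]
white 72 [481.7 475.6] [0.2654 0.5239 0.04  ]
```

View pics/w1.png

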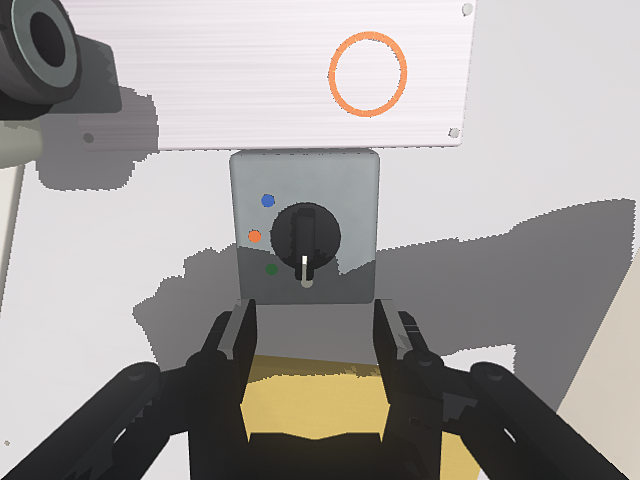

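The wrist view shows the knob at (306,236) with the bar upright in the picture, its pointer towards white at (306,283), the marks at (254,236), (271,269) and (267,200), and the ring at (368,73). The positions agree with the top view, so I'll descend on the bar.

>>> {"api": "step_arm", "payload": {"moves": [[[-10, -8, 40], [0, 0, 0], 50], [[-10, -8, 80], [0, 0, 0], 50], [[-10, -8, 105], [0, 0, 0], 50], [[-10, -8, 120], [0, 0, 0], 45], [[-10, -8, 127], [0, 0, 0], 40], [[-10, -8, 127], [0, 0, 0], 30], [[-10, -8, 127], [0, 0, 0], 10], [[-10, -8, 127], [0, 0, 0], 10]], "grip_force": 25}}

```text
clock: 4.3
tcp_pos: [0.4888, 0.3028, 0.0554]
orientation: [0.0, 0.772, -0.636, -0.0]
wrist_force: [-2.4, 0.0, -3.7]
finger_gap: 0.0131
grip_force: 27.2
```

>>> {"api": "step_arm", "payload": {"moves": [[[0, 0, 0], [0, 0, 0], 5], [[0, 0, 0], [0, 0, 0], 5], [[0, 0, 0], [0, 0, 0], 5], [[0, 0, 0], [0, 0, 0], 5]]}}

```text
clock: 4.63
tcp_pos: [0.4889, 0.3028, 0.0553]
orientation: [-0.0, 0.772, -0.636, 0.0]
wrist_force: [-5.0, -2.1, 5.6]
finger_gap: 0.0138
grip_force: 28.5
```

Gripped at 13.8 mm, which matches the bar. Turning it clockwise.

>>> {"api": "step_arm", "payload": {"moves": [[[0, 0, 0], [0, 0, 0.1], 5], [[0, 0, 0], [0, 0, 0.2], 5], [[0, 0, 0], [0, 0, 0.3], 5], [[0, 0, 0], [0, 0, 0.4], 5], [[0, 0, 0], [0, 0, 0.5], 5], [[0, 0, 0], [0, 0, 0.6], 5], [[0, 0, 0], [0, 0, 0.7], 5], [[0, 0, 0], [0, 0, 0.8], 5]]}}

```text
clock: 5.3
tcp_pos: [0.4885, 0.3028, 0.0553]
orientation: [-0.0, -0.461, 0.887, 0.0]
wrist_force: [-5.3, -3.2, 5.1]
finger_gap: 0.0134
grip_force: 28.6
```

>>> {"api": "step_arm", "payload": {"moves": [[[0, 0, 0], [0, 0, 0.1], 5], [[0, 0, 0], [0, 0, 0.2], 5], [[0, 0, 0], [0, 0, 0.3], 5], [[0, 0, 0], [0, 0, 0.4], 5], [[0, 0, 0], [0, 0, 0.5], 5], [[0, 0, 0], [0, 0, 0.6], 5], [[0, 0, 0], [0, 0, 0.7], 5], [[0, 0, 0], [0, 0, 0.79], 5]]}}

```text
clock: 5.97
tcp_pos: [0.4883, 0.3031, 0.0553]
orientation: [-0.0, -0.084, 0.996, 0.0]
wrist_force: [-6.8, -0.8, 6.0]
finger_gap: 0.0132
grip_force: 28.6
```

>>> {"api": "step_arm", "payload": {"moves": [[[0, 0, 0], [0, 0, 0], 5], [[0, 0, 0], [0, 0, 0], 50], [[0, 0, 0], [0, 0, 0], 50], [[0, 0, 0], [0, 0, 0], 50], [[0, 0, 0], [0, 0, 0], 50], [[0, 0, -35], [0, 0, 0], 50], [[0, 0, -70], [0, 0, 0], 50], [[0, 0, -105], [0, 0, 0], 50]]}}

```text
clock: 6.63
tcp_pos: [0.4887, 0.3027, 0.1599]
orientation: [-0.001, -0.086, 0.996, -0.0]
wrist_force: [-0.1, 0.6, -0.1]
finger_gap: 0.0502
grip_force: 0.0
```

>>> {"api": "step_arm", "payload": {"moves": [[[0, 0, -40], [0, 0, 0], 50], [[0, 0, -60], [0, 0, 0], 70], [[0, 0, -60], [0, 0, 0], 85], [[0, 0, -60], [0, 0, 0], 85]]}}

```text
clock: 6.97
tcp_pos: [0.4903, 0.3034, 0.2209]
orientation: [0.002, -0.086, 0.996, 0.001]
wrist_force: [-0.8, -0.6, -0.5]
finger_gap: 0.0832
grip_force: 0.0
```

```bash
python3 - <<'E'
from h import *
s,M=rot();print(s['tcp_pos'],M.round(3).tolist(),s['joint_pos'].round(2))
im,p=look('wrist','w2.png')
hsv=cv2.cvtColor(im,cv2.COLOR_RGB2HSV)
nb,l,st,c=cv2.connectedComponentsWithStats(cv2.inRange(hsv,(3,110,90),(14,255,255)))
for i in range(1,nb):
    if 40<=st[i,4]: x,y,w,h=st[i,:4];print(st[i],plane(p,[[x+(w-1)/2,y+(h-1)/2]],.008)[0].round(4))
E
```

```text
[0.49030948 0.30343383 0.22088315] [[-0.985, -0.172, 0.004], [-0.172, 0.985, 0.002], [-0.004, 0.001, -1.0]] [ 0.42  0.32  0.02  1.28 -0.    0.24]
[ 151  116   67   67 1007] [0.4638 0.1746 0.008 ]
[311 246  10  10  81] [0.5423 0.3126 0.008 ]
```

View pics/w2.png

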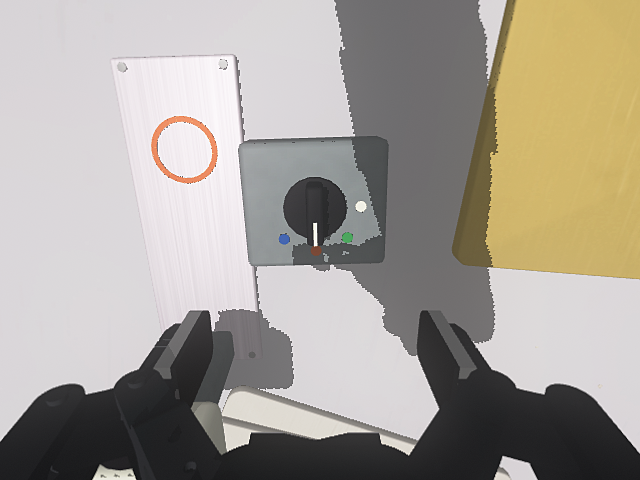

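The pointer (315,225) aims at the orange mark (315,250) and the fingers are clear. Next is the chunk.

>>> {"api": "step_arm", "payload": {"moves": [[[95, -300, -10], [0, 0, 0.4], 85], [[95, -300, -10], [0, 0, 0.4], 85], [[95, -300, -10], [0, 0, 0.4], 85], [[95, -300, -10], [0, 0, 0.4], 85], [[95, -300, -10], [0, 0, 0.4], 85], [[95, -300, -10], [0, 0, 0.4], 85], [[95, -300, -10], [0, 0, 0.4], 85], [[95, -300, -10], [0, 0, 0.4], 85]]}}

```text
clock: 7.68
tcp_pos: [0.4453, -0.0119, 0.2274]
orientation: [-0.002, 0.114, 0.993, -0.0]
wrist_force: [-0.5, 0.0, 0.2]
finger_gap: 0.0849
grip_force: 0.0
```

>>> {"api": "step_arm", "payload": {"moves": [[[-27, -292, 20], [0, 0, 0.33], 85], [[-27, -292, 20], [0, 0, 0.33], 85], [[-27, -292, 20], [0, 0, 0.33], 85], [[-27, -292, 20], [0, 0, 0.33], 85], [[-27, -292, 20], [0, 0, 0.33], 85], [[-27, -292, 20], [0, 0, 0.33], 85], [[-27, -292, 20], [0, 0, 0.33], 85], [[-27, -292, 20], [0, 0, 0.33], 85]]}}

```text
clock: 8.35
tcp_pos: [0.4062, -0.3054, 0.2064]
orientation: [-0.001, 0.278, 0.961, -0.001]
wrist_force: [-0.1, 0.3, 0.9]
finger_gap: 0.0852
grip_force: 0.0
```

```bash
python3 - <<'E'
from h import *
s,M=rot();print(s['tcp_pos'],M.round(3).tolist(),s['joint_pos'].round(2))
im,p=look('wrist','w3.png')
hsv=cv2.cvtColor(im,cv2.COLOR_RGB2HSV)
nb,l,st,c=cv2.connectedComponentsWithStats(cv2.inRange(hsv,(3,150,60),(14,255,255)))
for i in range(1,nb):
    if 200<=st[i,4]:
        ct=max(cv2.findContours((l==i).astype(np.uint8),0,2)[0],key=len)
        b=cv2.boxPoints(cv2.minAreaRect(ct));w=plane(p,b,.045)[:,:2]
        e=[w[1]-w[0],w[2]-w[1]];e=max(e,key=np.linalg.norm)
        print(st[i],c[i].round(),plane(p,[c[i]],.045)[0].round(4),w.mean(0).round(4),w.round(3).tolist(),'yaw',np.degrees(np.arctan2(e[1],e[0])))
        d=w.mean(0)-s['tcp_pos'][:2];print('tool xy mm',1000*M[:2,:2].T@d)
E
```

```text
[ 0.40615906 -0.3053525   0.20635227] [[-0.845, 0.534, -0.002], [0.534, 0.845, -0.001], [0.002, -0.002, -1.0]] [-0.8   0.19 -0.17  1.21 -0.   -0.24]
[ 296  165   50   85 3849] [321. 207.] [ 0.4036 -0.2977  0.045 ] [ 0.4043 -0.2988] [[0.363, -0.296], [0.384, -0.263], [0.446, -0.3], [0.424, -0.336]] yaw -30.767828732187308
tool xy mm [5.09551676 4.51069895]
[ 376  276   65   65 2332] [405. 306.] [ 0.5239 -0.2818  0.045 ] [ 0.5263 -0.2811] [[0.505, -0.31], [0.489, -0.269], [0.546, -0.252], [0.565, -0.294]] yaw 16.643171109880882
tool xy mm [-88.57695219  84.66690862]
```

View pics/w3.png

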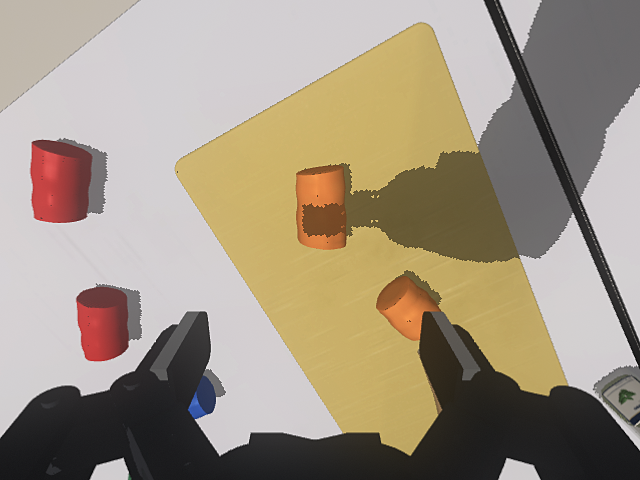

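The picture shows the long chunk at (321,207), upright and so aligned with the tool, and the short piece clear at (405,306). I'll descend and grip.

>>> {"api": "step_arm", "payload": {"moves": [[[5, 4, 40], [0, 0, 0], 85], [[5, 4, 80], [0, 0, 0], 85], [[5, 4, 115], [0, 0, 0], 85], [[5, 4, 145], [0, 0, 0], 85], [[5, 4, 167], [0, 0, 0], 85], [[5, 4, 179], [0, 0, 0], 85], [[5, 4, 179], [0, 0, 0], 85], [[5, 4, 179], [0, 0, 0], 40]], "grip_force": 30}}

```text
clock: 9.07
tcp_pos: [0.4047, -0.2913, 0.029]
orientation: [-0.002, 0.274, 0.962, 0.001]
wrist_force: [-0.5, 0.3, 0.6]
finger_gap: 0.0748
grip_force: 0.0
```

>>> {"api": "step_arm", "payload": {"moves": [[[0, 0, 0], [0, 0, 0], 25], [[0, 0, 0], [0, 0, 0], 25], [[0, 0, 0], [0, 0, 0], 25], [[0, 0, 0], [0, 0, 0], 25], [[0, 0, 0], [0, 0, 0], 25], [[0, 0, 0], [0, 0, 0], 25]]}}

```text
clock: 9.57
tcp_pos: [0.4065, -0.2943, 0.0318]
orientation: [0.001, 0.275, 0.961, -0.001]
wrist_force: [-0.3, 0.2, 7.1]
finger_gap: 0.0418
grip_force: 30.1
```

>>> {"api": "step_arm", "payload": {"moves": [[[0, 0, -10], [0, 0, 0], 25], [[0, 0, -25], [0, 0, 0], 25], [[0, 0, -50], [0, 0, 0], 25], [[0, 0, -80], [0, 0, 0], 25], [[0, 0, -110], [0, 0, 0], 25], [[0, 0, -130], [0, 0, 0], 25], [[0, 0, -145], [0, 0, 0], 25], [[0, 0, -145], [0, 0, 0], 25]]}}

```text
clock: 10.23
tcp_pos: [0.4073, -0.295, 0.1796]
orientation: [0.003, 0.275, 0.961, -0.002]
wrist_force: [0.3, -0.7, -0.6]
finger_gap: 0.0419
grip_force: 30.7
```

```bash
cat > chk.py <<'E'
from h import *
s,M=rot();print(s['clock'],s['tcp_pos'],M.round(3).tolist(),s['grip_force'],s['finger_gap'])
import sys
P=[]
for n in('top','scene'):
    im,p=look(n,sys.argv[1]+n+'.png')
    hsv=cv2.cvtColor(im,cv2.COLOR_RGB2HSV)
    nb,l,st,c=cv2.connectedComponentsWithStats(cv2.inRange(hsv,(3,150,60),(14,255,255)))
    for i in range(1,nb):
        if st[i,4]>60: print(n,st[i],c[i].round(1),plane(p,[c[i]],s['tcp_pos'][2]+.012)[0].round(4))
E
python3 chk.py a
```

```text
10.2333 [ 0.40725672 -0.29502431  0.17960729] [[-0.849, 0.529, 0.005], [0.529, 0.849, -0.005], [-0.007, -0.002, -1.0]] 30.67534126479586 0.041917436350996616
top [354 243  18  18 246] [362.5 251.9] [ 0.5171 -0.2616  0.1916]
scene [345 228  20  19 261] [354.8 237. ] [ 0.4596 -0.156   0.1916]
scene [256 365  27  25 139] [269.  377.2] [0.3923 0.2459 0.1916]
```

>>> {"api": "step_arm", "payload": {"moves": [[[28, 23, 0], [0, 0, -0.08], 25], [[45, 50, 0], [0, 0, -0.16], 25], [[62, 85, 0], [0, 0, -0.24], 25], [[80, 120, 0], [0, 0, -0.32], 25], [[95, 160, 0], [0, 0, -0.4], 25], [[110, 200, 0], [0, 0, -0.48], 25], [[120, 240, 0], [0, 0, -0.56], 25], [[125, 265, 0], [0, 0, -0.6], 25]]}}

```text
clock: 11.0
tcp_pos: [0.4383, 0.0009, 0.1738]
orientation: [-0.001, -0.024, 1.0, 0.001]
wrist_force: [0.7, -0.1, -0.9]
finger_gap: 0.0417
grip_force: 30.7
```

>>> {"api": "step_arm", "payload": {"moves": [[[-7, 35, 3], [0, 0, -0.04], 25], [[-14, 70, 6], [0, 0, -0.08], 25], [[-22, 105, 9], [0, 0, -0.12], 25], [[-28, 135, 12], [0, 0, -0.15], 25], [[-32, 157, 14], [0, 0, -0.155], 25], [[-34, 168, 14], [0, 0, -0.155], 25], [[-34, 172, 14], [0, 0, -0.155], 25], [[-34, 172, 14], [0, 0, -0.155], 25]]}}

```text
clock: 11.67
tcp_pos: [0.4653, 0.171, 0.1603]
orientation: [-0.001, -0.099, 0.995, -0.0]
wrist_force: [0.1, -0.0, -0.6]
finger_gap: 0.0417
grip_force: 30.7
```

```bash
python3 chk.py b; python3 - <<'E'
from h import *
im,p=look('wrist')
a=[cv2.imread('pics/btop.png')[150:350,90:290],cv2.imread('pics/bscene.png')[280:480,150:350]]
a=[cv2.resize(x,(400,400)) for x in a]
w=cv2.resize(im[:,:,::-1],(266,200))
o=np.zeros((600,800,3),np.uint8);o[:400]=np.hstack(a);o[400:,:266]=w
cv2.imwrite('pics/b.png',o)
E
```

```text
11.6667 [0.46532761 0.17098222 0.16026512] [[-0.98, -0.198, -0.002], [-0.198, 0.98, -0.001], [0.002, -0.0, -1.0]] 30.719477920974896 0.04168532182069893
top [354 244  18  18 245] [362.5 251.9] [ 0.5188 -0.2641  0.1723]
top [174 274  16  12 125] [181.5 279.5] [0.4448 0.1614 0.1723]
scene [345 228  20  18 262] [354.8 237. ] [ 0.4687 -0.1721  0.1723]
scene [265 327  18  24 309] [273.5 338.8] [0.4471 0.166  0.1723]
scene [259 365  24  25  97] [273.1 375.7] [0.3953 0.2314 0.1723]
```

View pics/b.png

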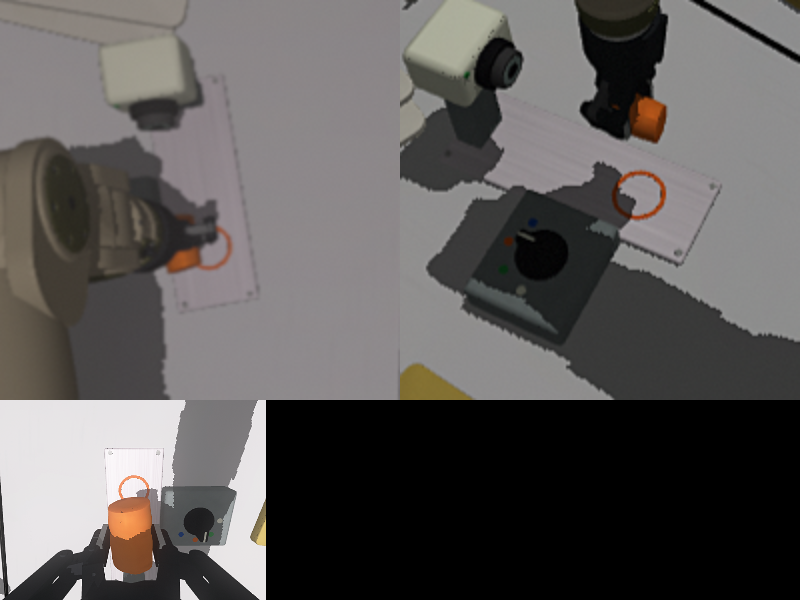

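The pictures show the chunk in the gripper over the ring, one end towards the lens. I'll check its centre, its tilt and the knob pointer numerically.

```bash
python3 - <<'E'
from h import *
s,M=rot()
im,p=look('wrist')
T=np.array(p['pose']);print('cam in tool',M.T@(T[:3,3]-s['tcp_pos']),'look',M.T@-T[:3,2])
hsv=cv2.cvtColor(im,cv2.COLOR_RGB2HSV)
m=cv2.inRange(hsv,(3,130,40),(16,255,255));m=cv2.morphologyEx(m,cv2.MORPH_OPEN,np.ones((9,9)))
nb,l,st,c=cv2.connectedComponentsWithStats(m);i=1+np.argmax(st[1:,4])
ct=max(cv2.findContours((l==i).astype(np.uint8),0,2)[0],key=len)[:,0].astype(float)
print(st[i],c[i])
u=np.array([np.cos(.202),np.sin(.202)]);v=np.array([-u[1],u[0]]);sp=np.array([.4638,.1743])
for z in(.15,.17,.19):
    w=plane(p,ct,z)[:,:2]-sp;a=w@u;b=w@v;print(z,'along',a.min().round(4),a.max().round(4),'side',b.min().round(4),b.max().round(4))
# axis: midline of side edges by rows
x,y,w_,h=st[i,:4];mid=[]
for r in range(y+15,y+h-15,8):
    cc=np.where(l[r]==i)[0];mid.append([(cc[0]+cc[-1])/2,r])
q=plane(p,mid,.17)[:,:2];d=np.polyfit(q@u,q@v,1);print('axis angle to unit x',d)
print([ (r,int((l[r]==i).sum())) for r in range(y+5,y+h,15)])
im,p=look('scene')
cr=im[380:440,180:260].copy();g=cv2.cvtColor(cr,cv2.COLOR_RGB2HSV)
nb,l,st,c=cv2.connectedComponentsWithStats(cv2.inRange(g,(0,0,110),(180,50,255)))
for i in range(1,nb):
    if 5<st[i,4]<120:
        pt=np.argwhere(l==i)[:,::-1]+[180,380]; P=plane(p,pt,.074)[:,:2]-[.4896,.3024];print(st[i],(P.mean(0)@u,P.mean(0)@v), cv2.fitLine(P.astype(np.float32),2,0,.01,.01).ravel()[:2])
E
```

```text
cam in tool [ 0.08260934 -0.00098543 -0.14228266] look [-3.23530672e-01 -1.99625132e-04  9.46217662e-01]
[  261   233   106   185 17253] [315.61971831 323.27438706]
0.15 along -0.0315 0.0691 side -0.0307 0.0198
0.17 along -0.038 0.0495 side -0.0274 0.0165
0.19 along -0.0445 0.0299 side -0.0241 0.0132
axis angle to unit x [0.04444651 0.05009491]
[(238, 55), (253, 98), (268, 100), (283, 104), (298, 104), (313, 99), (328, 101), (343, 102), (358, 99), (373, 97), (388, 95), (403, 81)]
[ 0  0  6 11 39] (np.float64(0.08968132640788577), np.float64(-0.0007381029171264169)) [ 0.5416892  -0.84057885]
[75 23  5  9 23] (np.float64(-0.08237332031302441), np.float64(-0.019136418557066725)) [ 0.508523  -0.8610484]
[ 0 47  3  7 12] (np.float64(0.03533813559753366), np.float64(0.0840806954143384)) [ 0.6441557 -0.7648944]
[ 0 55  8  5 29] (np.float64(0.022258269497953148), np.float64(0.09549722018775378)) [0.9606724  0.27768427]
```

```bash
python3 - <<'E'
from h import *
p=imaging.camera_params('scene')
w=plane(p,[[217.5,400],[209,397]],.074);d=w[1]-w[0];print(w.round(4),np.arctan2(d[1],d[0]),'want ~.2')
s,_=rot();print(abs(s['qvel']).max(),s['clock'])
print(env.hand_in())
E
```

```text
[[0.4912 0.3028 0.074 ]
 [0.51   0.3081 0.074 ]] 0.27701842659385223 want ~.2
0.0030807786397874367 11.9167
the job is handed in; nothing more can be done
None
```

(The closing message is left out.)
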